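Find the radius leaf that fits the case corner

ROBOT

A 6-joint arm with a two-finger parallel gripper is mounted at the origin on the work surface. World frame = base frame: x ahead of the robot, y to its left, z up, the work surface at z = 0. Lengths are in m, angles in degrees, forces in N, time in s.
With the tool pointing down it reaches from about 0.4 to 0.825 m from the base axis. Payload 7 kg.
Tool frame: the origin (TCP) lies midway between the tips of the shut fingers; the grasp point (between the pads) lies 19 mm behind it; z points along the fingers, x is the direction in which the jaws open and shut, and the axes are right-handed (so a half turn about z gives the same grasp; the last joint's range is limited). The gripper opens to 88 mm and grips with 3 to 60 N. Pads are 19 mm wide; open, the fingers measure 130 mm over their backs; the gripper's body (78 mm by 193 mm) begins 47 mm behind the grasp point.
Start: joints at [81.308, 20.546, 0.682, 0, -70.136, -16.507], TCP at [0.287, 0.611, 0.227] pointing down, gripper open.
Joint ranges: [-176.03, 176.03], [-82.01, 121.73], [-58.28, 71.71], [-173.87, 95.51], [-174.79, -0.11], [-173.66, 173.66]. Speed limits (degrees/s): [136.94, 136.94, 172.46, 180, 180, 180].

INTERFACE

Orientations are given as [roll, pitch, yaw] about the fixed x, y, z axes, in that order (R = Rz(yaw) Ry(pitch) Rx(roll)).
In Python, from plant import * gives the robot as it stands. The module is installed in compiled form; this text tells all that it offers.
- The arm moves only by the shell command python3 -m pendant 'ROWS' [OPENING]. ROWS is JSON, a list that holds one entry, the list of rows, each a list of 6 numbers: the shift along the world's x, y, z in mm, then the turn, a rotation vector about the world's x, y, z in degrees. A call has 1 to 10 rows; each row is the pose to reach, as a shift and turn from the pose commanded when the call began; what a row does not reach only later rows make up. A row lasts 1/8 s, in which the tool goes at most 62.5 mm and 10.7 degrees, less where a joint would pass 70% of its speed; a pose out of reach is approached as far as the arm can. A call with a gripper value outside its range is refused whole. OPENING is the closure, from -1 (fully open) to 1 (shut), set as the call begins (- or left out, the last holds). The fingers move at their own pace and stop on an object; the grip force is fixed at half the most. Time passes only in rows, so rows that repeat a pose let the fingers close. It gives the time, the measured TCP pose, the force and the opening at its end, in the units of the state.
- get_obs(): the state, without advancing time (a new reading comes with each control period).
- snapshot(name): name is "scene" or "top"; returns a dict with "pixels" (480x640x3 uint8, red, green, blue), "depth" (480x640 float32, m along the optical axis (not along the pixel's ray), 0 where there is no reading), "fx", "fy", "cx", "cy" (pixels), "pose" (4x4, takes a point from camera to world coordinates). Camera axes: x right, y down, z forward; pixel columns grow to the right and rows downward; lengths in m; the calibration is good to about 2 mm. A picture is of the moment at which its call begins.
- close_job(): hands the job in, once; it reports no verdict.
The state is a dict: "clock": time; "joint_pos": joint angles; "qvel": joint speeds; "tau": joint torques, N m; "tool_pos": TCP position; "orientation": TCP orientation; "force": force on the tool from outside, world axes, zero at the start; "moment": the same for the moment, N m; "opening": finger opening in m.
Only numpy, scipy, OpenCV 4.12 (cv2) and the standard library are available. Lean on these libraries where they do the work, as an engineer would, in place of code of your own. Each camera call takes 0.05 s, during which the arm holds its last target. There are 200 camera calls.

TASK

Gauge the rounded corner, on the robot's side, of the instrument case standing on the mat: hold the radius leaves flat, slide their hollow corner gently up against it and find the one that matches - a leaf that is too big rocks on the corner, one that is too small touches both sides but leaves a gap at the curve. Press the matching leaf lightly home on the corner and leave it lying there, snug along both sides, with the other two leaves lying flat on the bench well clear of that corner. Do not shove any of the cases, and leave the other things alone.

Things in the scene. Friction and masses are not known exactly. Their poses are not given: they have to be found in the camera images.
- leaf_r30: 30 mm radius leaf: L-shaped dark steel plate lying flat, 6 mm thick, 0.12 kg, 78 x 78 mm, arms 32 mm wide. Origin: underside, where the L's two inner edges would cross if sharp; they run along +x and +y, the open notch is x, y > 0, the plate spans -32 to 46 mm in x and y. Inner corner: hollow quarter round of 30 mm, then straight to the ends; outer corner: 30 mm convex round
- leaf_r30_tab (a point): centre of the black finger tab of the 30 mm leaf, 27 mm above the leaf's underside, at x = y = -12 mm from the leaf's origin, same axes. The tab stands upright on the plate, 34 mm long along direction (1,1) of these axes, 10 mm thick across it, from 6 to 48 mm above the underside
- leaf_r30_curve (a point): centre of the hollow's 30 mm curve, in the open notch at x = y = 30 mm from the leaf's origin
- leaf_r20: 20 mm radius leaf: L-shaped dark steel plate lying flat, 6 mm thick, 0.12 kg, 68 x 68 mm, arms 32 mm wide. Origin: underside, where the L's two inner edges would cross if sharp; they run along +x and +y, the open notch is x, y > 0, the plate spans -32 to 36 mm in x and y. Inner corner: hollow quarter round of 20 mm, then straight to the ends; outer corner: 20 mm convex round
- leaf_r20_tab (a point): centre of the black finger tab of the 20 mm leaf, 27 mm above the leaf's underside, at x = y = -12 mm from the leaf's origin, same axes. The tab stands upright on the plate, 34 mm long along direction (1,1) of these axes, 10 mm thick across it, from 6 to 48 mm above the underside
- leaf_r20_curve (a point): centre of the hollow's 20 mm curve, in the open notch at x = y = 20 mm from the leaf's origin
- leaf_r10: 10 mm radius leaf: L-shaped dark steel plate lying flat, 6 mm thick, 0.12 kg, 58 x 58 mm, arms 32 mm wide. Origin: underside, where the L's two inner edges would cross if sharp; they run along +x and +y, the open notch is x, y > 0, the plate spans -32 to 26 mm in x and y. Inner corner: hollow quarter round of 10 mm, then straight to the ends; outer corner: 10 mm convex round
- leaf_r10_tab (a point): centre of the black finger tab of the 10 mm leaf, 27 mm above the leaf's underside, at x = y = -12 mm from the leaf's origin, same axes. The tab stands upright on the plate, 34 mm long along direction (1,1) of these axes, 10 mm thick across it, from 6 to 48 mm above the underside
- leaf_r10_curve (a point): centre of the hollow's 10 mm curve, in the open notch at x = y = 10 mm from the leaf's origin
- case_a: aluminium instrument case, grey inset lid, 120 x 100 x 46 mm high, about 1.5 kg, loose on the bench. All four upright corners are rounded to 10, 20 or 30 mm, each case differently; which is to be found out. Origin: at the bench, where the side faces at the corner turned to the robot would cross if sharp; the case extends 120 mm along +x, 100 mm along +y
- case_b: aluminium instrument case, grey inset lid, 120 x 100 x 46 mm high, about 1.5 kg, loose on the bench. All four upright corners are rounded to 10, 20 or 30 mm, each case differently; which is to be found out. Origin: at the bench, where the side faces at the corner turned to the robot would cross if sharp; the case extends 120 mm along +x, 100 mm along +y
- case_c: aluminium instrument case, grey inset lid, 120 x 100 x 46 mm high, about 1.5 kg, loose on the bench. All four upright corners are rounded to 10, 20 or 30 mm, each case differently; which is to be found out. Origin: at the bench, where the side faces at the corner turned to the robot would cross if sharp; the case extends 120 mm along +x, 100 mm along +y
- mat_middle (a point): middle of the thin blue-grey antistatic mat, 380 mm (x) by 420 mm (y), as good as flush with the bench; the case to be checked is the one on it (the two others stand off the mat, far left and far right). A leaf home on a case has its origin and axes on the case's; a leaf of radius R on a smaller corner r stays 0.29 (R - r) off both faces and rocks
- pod_mid (a point): small red debug pod, 85 by 56 by 20 mm, centre; a bystander
- devboard_mid (a point): black development board on four brass standoffs, 115 by 165 mm, about 26 mm high; a bystander
There are look-alikes about, which are no part of the job. What is shaped like the leaf_r20 but orange is not meant.

How it is judged:
By the outcome, as a careful person would: the job done as asked, in the order asked, and still so for the second after the job is handed in, with the robot touching nothing.
It also fails if it takes over 72 s, if anything falls off the work surface, if the arm or the gripper's body presses on something with over 40 N, if the wrist force passes 120 N, or if a joint passes its speed limit or range.

## Working session

There is one attempt and no reset: what is moved stays moved. The work goes in short steps, Python scripts to look and compute and a shell command to move; the robot and the scene stay as the last step left them, time stands still between calls to the robot, and variables do not carry over. Pictures are saved under pics/ and viewed, about 8 in all and at most 12, crops included, and the job is handed in when it is done.

```bash
mkdir -p pics; cat > h.py <<'E'
from plant import *
import numpy as np, cv2
def snap(n):
    s=snapshot(n); s["bgr"]=cv2.cvtColor(s["pixels"],cv2.COLOR_RGB2BGR); return s
def ray(s,uv,z):
    uv=np.atleast_2d(np.asarray(uv,float)); T=np.array(s["pose"])
    d=np.c_[(uv[:,0]-s["cx"])/s["fx"],(uv[:,1]-s["cy"])/s["fy"],np.ones(len(uv))]@T[:3,:3].T
    return T[:3,3]+d*((z-T[2,3])/d[:,2])[:,None]
def cloud(s):
    v,u=np.mgrid[:480,:640]; d=s["depth"]; T=np.array(s["pose"])
    P=np.stack([(u-s["cx"])/s["fx"]*d,(v-s["cy"])/s["fy"]*d,d],-1)
    return P@T[:3,:3].T+T[:3,3]
def proj(s,p):
    T=np.array(s["pose"]); q=(np.atleast_2d(p)-T[:3,3])@T[:3,:3]
    return np.c_[q[:,0]/q[:,2]*s["fx"]+s["cx"],q[:,1]/q[:,2]*s["fy"]+s["cy"]]
E
python3 - <<'E'
from h import *
for n in("top","scene"):
    s=snap(n); cv2.imwrite(f"pics/{n}0.png",s["bgr"]); print(n,s["fx"],s["cx"],s["cy"],np.round(s["pose"],3).tolist())
o=get_obs(); print(o)
E
```

```text
top 567.5823939486193 322.37162465153455 249.34461855659566 [[-0.014, -0.998, 0.056, 0.483], [-1.0, 0.013, -0.005, 0.033], [0.004, -0.056, -0.998, 1.264], [0.0, 0.0, 0.0, 1.0]]
scene 459.7627423119084 323.0703745295202 241.1784624454675 [[0.08, 0.86, -0.505, 1.143], [0.997, -0.073, 0.033, -0.013], [-0.009, -0.506, -0.863, 1.075], [0.0, 0.0, 0.0, 1.0]]
{'clock': 0.1, 'joint_pos': array([ 8.13091228e+01,  2.05888110e+01,  6.39396348e-01, -1.52273692e-02,
       -7.01367345e+01, -1.65074704e+01]), 'qvel': array([-0.01473969, -0.12100398,  0.19040194,  0.02170421, -0.00506458,
       -0.01888416]), 'tau': array([-1.34774891e-03, -5.84164989e+01,  2.93751293e+01,  7.01547056e+00,
        1.01827996e-02, -4.44940827e-05]), 'tool_pos': array([0.287231  , 0.61036007, 0.22571041]), 'orientation': array([-1.79989245e+02, -8.66660095e-02, -1.15203540e+02]), 'force': array([0.26013611, 0.69052809, 0.60923297]), 'moment': array([-0.04279783,  0.06331049, -0.00435177]), 'opening': 0.0875547218943209}
```

View pics/top0.png

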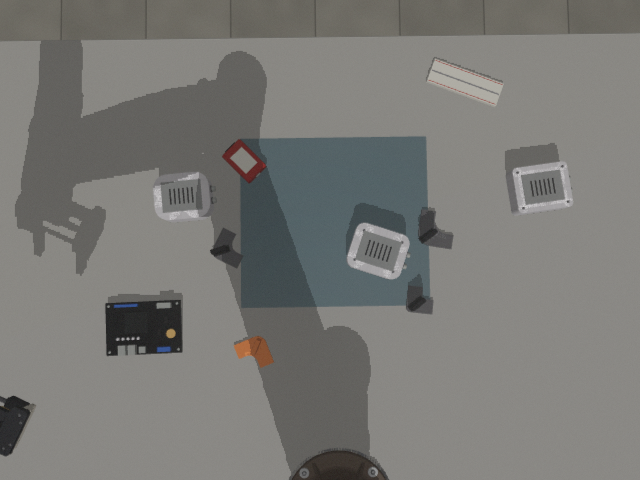

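View pics/scene0.png

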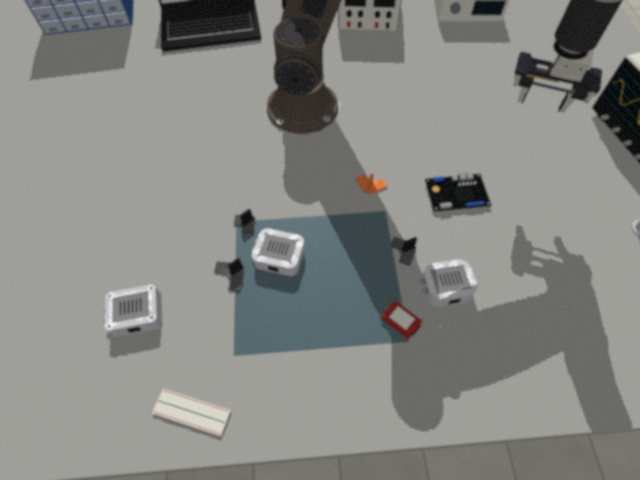

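```bash
python3 - <<'E'
from h import *
s=snap("top"); b=s["bgr"]
a=cv2.resize(b[205:325,340:460],None,fx=5,fy=5,interpolation=cv2.INTER_CUBIC)
c=cv2.resize(b[220:280,200:260],None,fx=3.3,fy=3.3,interpolation=cv2.INTER_CUBIC)
c=cv2.copyMakeBorder(c,0,600-c.shape[0],0,0,cv2.BORDER_CONSTANT)
cv2.imwrite("pics/crop1.png",np.hstack([a,c]))
print(ray(s,[[350,265],[393,278],[365,225],[408,237]],.046).round(3).tolist())
print(proj(s,[[0,0,0]]))
P=cloud(s)
# case top by depth
m=((P[...,2]>.035)&(P[...,2]<.06)&(s["depth"]>0)).astype(np.uint8)
n,l,st,ce=cv2.connectedComponentsWithStats(m)
for i in range(1,n):
    if st[i,4]>60: print(st[i],cv2.minAreaRect(np.argwhere(l==i)[:,::-1].astype(np.float32)), np.median(P[l==i],0).round(3))
print(np.median(P[...,2][150:200,260:400]))
E
```

```text
[[0.518, -0.032, 0.046], [0.489, -0.124, 0.046], [0.604, -0.066, 0.046], [0.576, -0.158, 0.046]]
[[338.08726695 503.73066615]]
[ 510  161   63   53 2600] ((541.1099853515625, 187.26998901367188), (46.10336685180664, 58.40702438354492), 81.8698959350586) [ 0.681 -0.449  0.046]
[ 153  172   60   49 2447] ((182.3893585205078, 195.78280639648438), (46.535369873046875, 58.214481353759766), 84.80557250976562) [0.672 0.329 0.046]
[ 347  223   63   56 2523] ((378.3470458984375, 250.83770751953125), (56.872337341308594, 46.52009582519531), 17.650123596191406) [ 0.547 -0.093  0.046]
[422 229  16  12  80] ((429.5600280761719, 234.57998657226562), (4.800000190734863, 16.200000762939453), 53.13010025024414) [ 0.581 -0.205  0.048]
[210 245  17  10  85] ((218.20001220703125, 249.60000610351562), (5.059643268585205, 16.443843841552734), 71.56504821777344) [0.554 0.251 0.048]
[411 298  15  13  86] ((418.3097229003906, 303.85394287109375), (5.268036842346191, 16.274471282958984), 48.8140754699707) [ 0.432 -0.176  0.047]
[250 339  11  17  84] ((255.00001525878906, 347.0), (4.828078746795654, 16.71257972717285), 21.801410675048828) [0.346 0.173 0.048]
[314 468  50  12 258] ((338.5, 473.5), (49.0, 11.0), 0.0) [ 0.074 -0.002  0.045]
0.00046611977004362704
```

View pics/crop1.png

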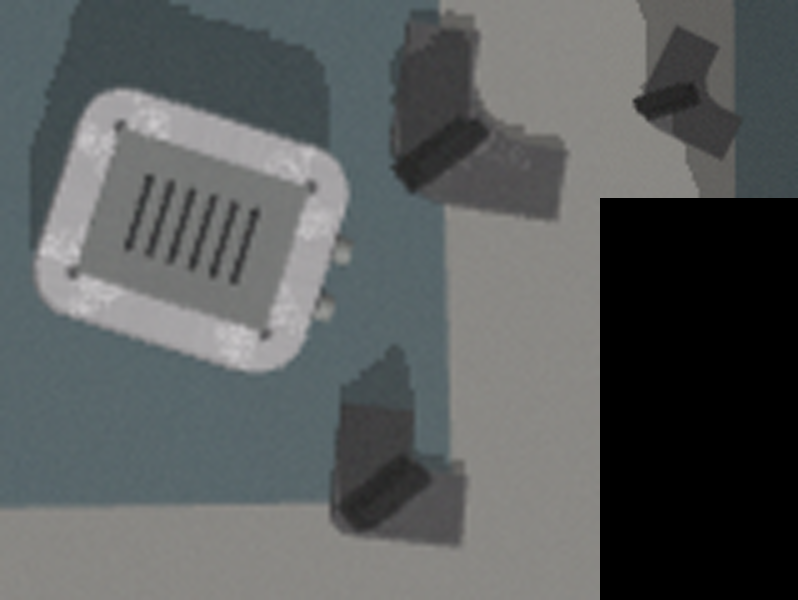

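```bash
cat >> h.py <<'E'
def comp(m,px):
    n,l,st,ce=cv2.connectedComponentsWithStats(m.astype(np.uint8))
    i=l[px[1],px[0]]
    if i==0:
        d=np.hypot(*(np.indices(l.shape)-np.array(px[::-1])[:,None,None])); d[l==0]=1e9; i=l[np.unravel_index(d.argmin(),d.shape)]
    return l==i
def outline(s,m,z):
    # contour of a mask at subpixel (upscaled smoothed), as world xy
    g=cv2.GaussianBlur(cv2.resize(m.astype(np.float32),None,fx=4,fy=4,interpolation=cv2.INTER_LINEAR),(0,0),2)
    c=max(cv2.findContours((g>.5).astype(np.uint8),cv2.RETR_EXTERNAL,cv2.CHAIN_APPROX_NONE)[0],key=len)[:,0]
    return ray(s,(c+.5)/4-.5,z)[:,:2]
def case_pose(s,px):
    P=cloud(s); m=comp((P[...,2]>.041)&(P[...,2]<.06)&(s["depth"]>0),px)
    o=outline(s,m,.046); r=cv2.minAreaRect(o.astype(np.float32)); c0=np.array(r[0])
    B=cv2.boxPoints(r)
    e=[B[1]-B[0],B[2]-B[1]]; L=e[0] if np.hypot(*e[0])>np.hypot(*e[1]) else e[1]; L/=np.hypot(*L)
    # x axis: long, sign so that origin corner is near the robot
    best=None
    for sg in(1,-1):
        x=L*sg; y=np.array([-x[1],x[0]]); q=c0-.06*x-.05*y
        if best is None or np.hypot(*q)<best[0]: best=(np.hypot(*q),x,y)
    _,x,y=best
    for _ in range(3):
        q=np.c_[(o-c0)@x,(o-c0)@y]
        k={}
        for n,sel in dict(y0=(q[:,1]<-.03)&(abs(q[:,0])<.028),y1=(q[:,1]>.03)&(abs(q[:,0])<.028),x0=(q[:,0]<-.04)&(abs(q[:,1])<.018),x1=(q[:,0]>.04)&(abs(q[:,1])<.018)).items():
            k[n]=np.polyfit(*( (q[sel,0],q[sel,1]) if n[0]=="y" else (q[sel,1],q[sel,0])),1)
        a=(k["y0"][0]+k["y1"][0]-k["x0"][0]-k["x1"][0])/4
        mx=(k["x0"][1]+k["x1"][1])/2; my=(k["y0"][1]+k["y1"][1])/2
        c0=c0+mx*x+my*y; x=x*np.cos(a)+y*np.sin(a); y=np.array([-x[1],x[0]])
    q=np.c_[(o-c0)@x,(o-c0)@y]; w=(k["x1"][1]-k["x0"][1],k["y1"][1]-k["y0"][1])
    rad=[]
    for sx,sy in((-1,-1),(1,-1),(1,1),(-1,1)):
        t=(q@[sx,sy]).max()/2**.5; rad.append(((w[0]+w[1])/2/2**.5-t)/(2**.5-1))
    return c0-.06*x-.05*y, np.degrees(np.arctan2(x[1],x[0])), w, rad
E
python3 - <<'E'
from h import *
s=snap("top")
for px in((378,250),(541,187),(182,196)):
    c=case_pose(s,px); print(c[0].round(4),round(c[1],2),np.round(c[2],4),(np.array(c[3])*1000).round(1))
P=cloud(s); z=P[...,2]
hsv=cv2.cvtColor(s["bgr"],cv2.COLOR_BGR2HSV)
for px in((433,232),(418,300),(228,250),(262,352)):
    m=comp((z>.0035)&(z<.06)&(s["depth"]>0),px)
    o=outline(s,m&True,.006); r=cv2.minAreaRect(o.astype(np.float32)); print(px,m.sum(),np.round(r[0],3),np.round(r[1],4),r[2])
    t=m&(z>.042); q=P[t][:,:2]; q=q[np.isfinite(q).all(1)]
    r=cv2.minAreaRect(outline(s,t,.048).astype(np.float32));B=cv2.boxPoints(r); print("   tab",np.round(r[0],4),np.round(r[1],4),B.round(4).tolist())
E
```

```text
[ 0.5195 -0.0201] -108.43 [0.1195 0.0994] [19.3 19.1 18.9 19.4]
[ 0.6241 -0.3976] -82.8 [0.1212 0.0997] [ 9.   9.8 10.7 10.3]
[0.6183 0.3862] -85.85 [0.12   0.0997] [30.5 29.7 30.  28.1]
(433, 232) 716 [ 0.597 -0.227] [0.0784 0.0826] 83.77412414550781
   tab [ 0.581  -0.2046] [0.0108 0.0352] [[0.5662000179290771, -0.19349999725818634], [0.586899995803833, -0.22200000286102295], [0.5957000255584717, -0.21570000052452087], [0.574999988079071, -0.18719999492168427]]
(418, 300) 518 [ 0.437 -0.187] [0.0623 0.0649] 82.8863296508789
   tab [ 0.4327 -0.1772] [0.0111 0.0347] [[0.41749998927116394, -0.1670999974012375], [0.4392000138759613, -0.19419999420642853], [0.4478999972343445, -0.18729999661445618], [0.4262000024318695, -0.16019999980926514]]
(228, 250) 620 [0.56  0.234] [0.074  0.0703] 62.68074035644531
   tab [0.5548 0.2507] [0.0116 0.0359] [[0.5439000129699707, 0.26600000262260437], [0.5547999739646912, 0.23180000483989716], [0.5658000111579895, 0.2354000061750412], [0.5548999905586243, 0.2694999873638153]]
(262, 352) 619 [0.33  0.182] [0.0776 0.0686] 24.580276489257812
   tab [0.3457 0.1733] [0.0112 0.0347] [[0.32760000228881836, 0.17470000684261322], [0.3596000075340271, 0.1615000069141388], [0.36390000581741333, 0.17180000245571136], [0.33180001378059387, 0.1850000023841858]]
```

Case to gauge: the one on the mat, top pixel (378,250). Its fitted corner radius is about 19 mm, so 20 mm, against about 10 and 30 mm on the cases at (541,187) and (182,196).

Leaf candidates in the top view:
- (433,232): 78 mm, leaf_r30
- (418,300): 58–62 mm, leaf_r10
- (228,250): 68–70 mm, leaf_r20
- (255,350): orange look-alike, to be left alone

I choose the leaf at (228,250). The close crop shows it dark, with its black tab on the diagonal.

```bash
python3 -m pendant '[[[27,-36,-8,0,0,-4.7],[54,-72,-16,0,0,-9.4],[80,-108,-25,0,0,-14],[107,-144,-33,0,0,-19],[134,-180,-42,0,0,-23.5],[161,-216,-50,0,0,-28],[188,-252,-60,0,0,-33],[228,-306,-75,0,0,-40],[258,-346,-95,0,0,-45],[268,-360,-107,0,0,-47.1]]]' 0.23; python3 -m pendant '[[[0,0,0,0,0,0],[0,0,0,0,0,0]]]'
python3 - <<'E'
from h import *
s=snap("top"); P=cloud(s)
cv2.imwrite("pics/g1.png",cv2.resize(snap("scene")["bgr"][180:330,340:500],None,fx=4,fy=4,interpolation=cv2.INTER_CUBIC))
E
```

```text
clock: 1.45
tool_pos: [0.5562, 0.2478, 0.1182]
orientation: [-180.0, -0.1, -162.6]
force: [-0.0, 0.4, -0.8]
opening: 0.0336
clock: 1.7
tool_pos: [0.5554, 0.2515, 0.12]
orientation: [180.0, 0.0, -162.2]
force: [-0.6, 0.7, 0.4]
opening: 0.0341
```

View pics/g1.png

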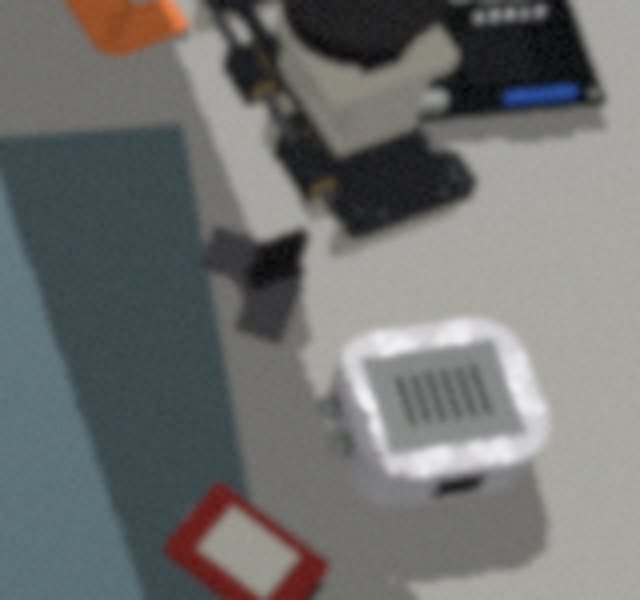

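The leaf is at crop (265,270) with its tab upright at (275,258). The jaws are above and behind it and clear of the case. I'll descend, since the tab centre has about 12 mm of play each side.

```bash
python3 - <<'E'
from h import *
s=snap("scene"); P=cloud(s); z=P[...,2]
t=(z>.038)&(z<.053)&(np.hypot(P[...,0]-.5548,P[...,1]-.2507)<.03)
print(t.sum(),P[t].mean(0), (P[t].max(0)+P[t].min(0))/2)
E
python3 -m pendant '[[[0,0,-20,0,0,0],[0,0,-40,0,0,0],[0,0,-60,0,0,0],[0,0,-75,0,0,0],[0,0,-88,0,0,0],[0,0,-98,0,0,0],[0,0,-105,0,0,0],[0,0,-105,0,0,0]]]'
```

```text
63 [0.5589057  0.2533328  0.04504035] [0.55848679 0.25409149 0.04408202]
clock: 2.85
tool_pos: [0.5553, 0.2506, 0.0142]
orientation: [-180.0, -0.0, -162.3]
force: [0.5, 0.2, -0.0]
opening: 0.0335
```

```bash
python3 -m pendant '[[[0,0,0,0,0,0],[0,0,0,0,0,0],[0,0,0,0,0,0],[0,0,0,0,0,0],[0,0,0,0,0,0],[0,0,0,0,0,0]]]' 1;  python3 -m pendant '[[[0,0,5,0,0,0],[0,0,15,0,0,0],[0,0,30,0,0,0],[0,0,45,0,0,0],[0,0,45,0,0,0],[0,0,45,0,0,0]]]'
python3 - <<'E'
from h import *
for n in("scene",):
    s=snap(n); cv2.imwrite("pics/g2.png",cv2.resize(s["bgr"][180:330,340:500],None,fx=4,fy=4,interpolation=cv2.INTER_CUBIC))
E
```

```text
clock: 3.6
tool_pos: [0.5557, 0.2509, 0.015]
orientation: [180.0, 0.0, -162.3]
force: [0.2, 0.3, 5.8]
opening: 0.0097
clock: 4.35
tool_pos: [0.5552, 0.2507, 0.0596]
orientation: [180.0, 0.0, -162.3]
force: [0.4, 0.3, -1.0]
opening: 0.0098
```

View pics/g2.png

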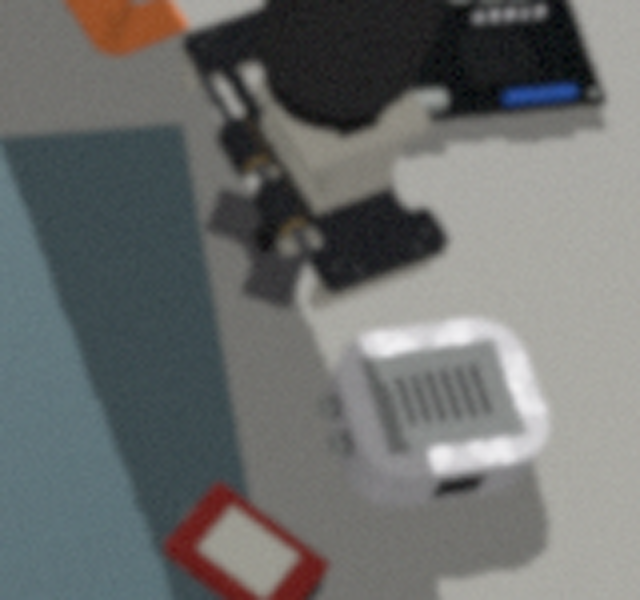

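```bash
python3 -m pendant '[[[-5,-20,0,0,0,1],[-13,-50,0,0,0,2],[-22,-80,0,0,0,3],[-31,-110,0,0,0,4.5],[-40,-140,0,0,0,6],[-50,-175,0,0,0,7],[-57,-200,0,0,0,8],[-62,-220,0,0,0,8.9],[-62,-220,0,0,0,8.9],[-62,-220,0,0,0,8.9]]]'; python3 -m pendant '[[[0,0,-12,0,0,0],[0,0,-24,0,0,0],[0,0,-34,0,0,0],[0,0,-40,0,0,0],[0,0,-43,0,0,0],[0,0,-44,0,0,0],[0,0,-44,0,0,0]]]'
python3 - <<'E'
from h import *
s=snap("top"); cv2.imwrite("pics/g3.png",cv2.resize(s["bgr"][190:310,290:450],None,fx=5,fy=5,interpolation=cv2.INTER_CUBIC))
c=case_pose(s,(378,250)); print(c)
E
```

```text
clock: 5.65
tool_pos: [0.4936, 0.031, 0.0594]
orientation: [-180.0, -0.0, -153.4]
force: [0.1, 0.2, -2.0]
opening: 0.0097
clock: 6.52
tool_pos: [0.4935, 0.0308, 0.0157]
orientation: [-180.0, 0.0, -153.4]
force: [-0.6, 0.1, -1.7]
opening: 0.0099
(array([ 0.51963429, -0.01993175]), np.float64(-108.58632268771261), (np.float64(0.11967607228035279), np.float64(0.09966026907720024)), [np.float64(0.03915294744434566), np.float64(0.01952323311414499), np.float64(0.02124548066959144), np.float64(0.019850304766432104)])
```

View pics/g3.png

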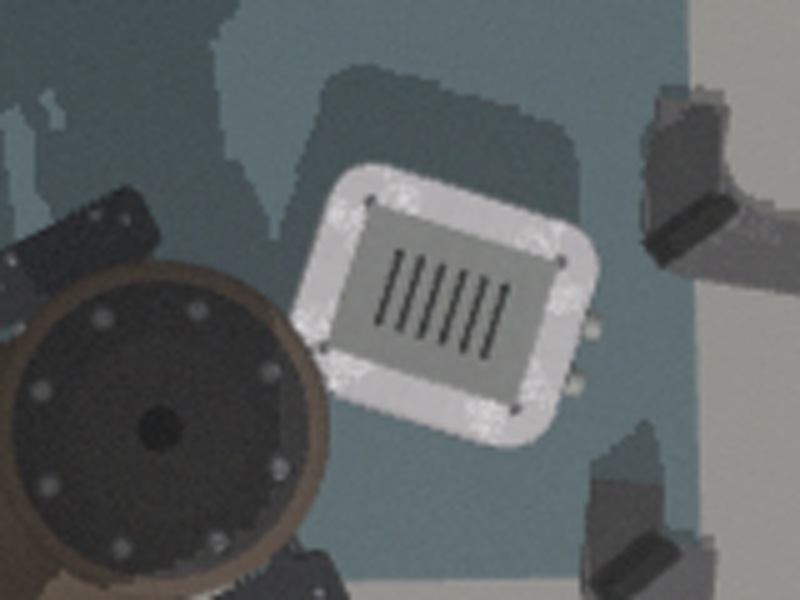

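The wrist hides the corner, and the case hasn't moved: its origin still measures (0.5196, -0.0199). I'll slide in along the corner's diagonal.

```bash
python3 -m pendant '[[[2,-4,-0.5,0,0,0],[5,-10,-0.5,0,0,0],[8,-16,-0.5,0,0,0],[11,-21,-0.5,0,0,0],[13,-25,-0.5,0,0,0],[14,-28,-0.5,0,0,0],[15,-30,-0.5,0,0,0],[15,-30,-0.5,0,0,0]]]'; python3 -m pendant '[[[0.5,-1,0,0,0,0],[1,-2,0,0,0,0],[1,-2,0,0,0,0]]]';python3 -m pendant '[[[0.5,-1,0,0,0,0],[1,-2,0,0,0,0],[1,-2,0,0,0,0]]]'
```

```text
clock: 7.58
tool_pos: [0.5084, 0.0007, 0.015]
orientation: [-180.0, -0.0, -153.4]
force: [-0.9, -0.2, -1.1]
opening: 0.0098
clock: 7.95
tool_pos: [0.5094, -0.0013, 0.0151]
orientation: [-180.0, 0.0, -153.4]
force: [0.5, 0.2, -1.7]
opening: 0.0096
clock: 8.32
tool_pos: [0.5104, -0.0033, 0.015]
orientation: [-180.0, -0.0, -153.4]
force: [0.7, 0.1, 0.1]
opening: 0.0102
```

```bash
for i in 1; do python3 -m pendant '[[[0.25,-0.5,0,0,0,0],[0.25,-0.5,0,0,0,0]]]'; python3 -m pendant '[[[0.25,-0.5,0,0,0,0],[0.25,-0.5,0,0,0,0]]]'; python3 -m pendant '[[[0.25,-0.5,0,0,0,0],[0.25,-0.5,0,0,0,0]]]'; done; python3 -c "
from h import *;o=get_obs();print(o['force'],o['moment'])"
```

```text
clock: 8.57
tool_pos: [0.5106, -0.0038, 0.0151]
orientation: [180.0, -0.0, -153.4]
force: [0.4, -0.0, -1.6]
opening: 0.0099
clock: 8.82
tool_pos: [0.511, -0.0041, 0.0151]
orientation: [180.0, 0.0, -153.4]
force: [-0.2, 1.8, -1.2]
opening: 0.0101
clock: 9.07
tool_pos: [0.5113, -0.0044, 0.0151]
orientation: [180.0, 0.0, -153.4]
force: [-0.9, 3.8, -1.3]
opening: 0.0099
[-0.94458418  3.78326094 -1.26796192] [1.98347203 0.39142008 0.13631715]
```

Contact on both sides: resolved on the case axes, about 3.3 N on one face and 2 N on the other, about 0.5 mm short of the estimated home. I'll release, lift off and look.

```bash
python3 -m pendant '[[[-0.2,0.3,0,0,0,0],[-0.2,0.3,0,0,0,0]]]'; python3 -m pendant '[[[0,0,0,0,0,0],[0,0,0,0,0,0],[0,0,0,0,0,0]]]' 0.23; python3 -m pendant '[[[0,0,10,0,0,0],[0,0,30,0,0,0],[0,0,55,0,0,0],[-10,20,70,0,0,0],[-20,50,80,0,0,0],[-30,90,90,0,0,0],[-40,130,90,0,0,0],[-45,150,90,0,0,0],[-45,150,90,0,0,0]]]'
python3 - <<'E'
from h import *
s=snap("top"); c=case_pose(s,(378,250)); print(c)
P=cloud(s);z=P[...,2]; t=(z>.042)&(z<.055)&(np.hypot(P[...,0]-.512,P[...,1]+.005)<.028)
r=cv2.minAreaRect(outline(s,comp(t,tuple(proj(s,[.512,-.005,.048])[0].astype(int))),.048).astype(np.float32)); print(r,cv2.boxPoints(r).round(4).tolist())
u,v=proj(s,[.52,-.02,0])[0].astype(int); cv2.imwrite("pics/g4.png",cv2.resize(s["bgr"][v-32:v+28,u-40:u+40],None,fx=10,fy=10,interpolation=cv2.INTER_CUBIC)); print(u,v)
E
```

```text
clock: 9.32
tool_pos: [0.5112, -0.0044, 0.0151]
orientation: [-180.0, 0.0, -153.4]
force: [0.7, 4.0, -1.7]
opening: 0.0099
clock: 9.7
tool_pos: [0.5108, -0.0047, 0.0151]
orientation: [-180.0, -0.0, -153.4]
force: [-0.7, 0.2, -0.0]
opening: 0.0317
clock: 10.82
tool_pos: [0.4659, 0.1468, 0.1058]
orientation: [180.0, 0.1, -153.3]
force: [-0.1, -0.1, -1.1]
opening: 0.0337
(array([ 0.51963321, -0.01997955]), np.float64(-108.60666638173375), (np.float64(0.11954988560002708), np.float64(0.09951472516618519)), [np.float64(0.019746652249686407), np.float64(0.019419744340475525), np.float64(0.018897200054975756), np.float64(0.019504383553241838)])
((0.5085002183914185, -0.003897974267601967), (0.010767361149191856, 0.03474999591708183), 25.765579223632812) [[0.4961000084877014, 0.009399999864399433], [0.5112000107765198, -0.021900000050663948], [0.5209000110626221, -0.01720000058412552], [0.5058000087738037, 0.014100000262260437]]
343 264
```

View pics/g4.png

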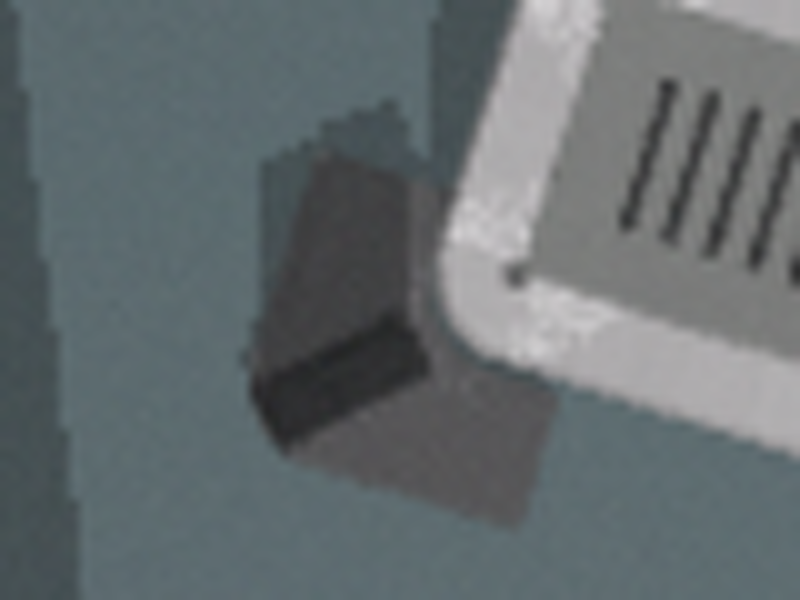

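The leaf lies against the left face, but a blue sliver at about crop (480,355) shows it about 3.7 mm off the lower face. The tab and lid positions in the same view agree. I'll regrip and slide it along the case's +y, world (0.95,-0.32).

```bash
python3 -m pendant '[[[10,-40,0,0,0,0],[25,-90,0,0,0,0],[38,-130,-10,0,0,0],[45,-150,-20,0,0,0],[45,-150,-40,0,0,0],[45,-150,-60,0,0,0],[45,-150,-78,0,0,0],[45,-150,-86,0,0,0],[45,-150,-90,0,0,0],[45,-150,-90,0,0,0]]]'; python3 -m pendant '[[[0,0,0,0,0,0],[0,0,0,0,0,0],[0,0,0,0,0,0],[0,0,0,0,0,0]]]' 1; python3 -m pendant '[[[0.1,0.4,0,0,0,0],[0.1,0.4,0,0,0,0],[0.1,0.4,0,0,0,0]]]'; python3 -m pendant '[[[0.5,-0.2,0,0,0,0],[1,-0.3,0,0,0,0],[1.5,-0.5,0,0,0,0],[2,-0.6,0,0,0,0],[2,-0.6,0,0,0,0]]]'
```

```text
clock: 12.12
tool_pos: [0.5111, -0.0046, 0.0153]
orientation: [-180.0, 0.0, -153.4]
force: [-0.7, 0.1, 0.3]
opening: 0.0338
clock: 12.62
tool_pos: [0.5112, -0.0043, 0.0154]
orientation: [-180.0, 0.0, -153.4]
force: [-1.2, 0.8, 3.1]
opening: 0.0099
clock: 13.0
tool_pos: [0.5112, -0.0042, 0.0154]
orientation: [-180.0, 0.0, -153.4]
force: [-1.6, -1.3, 6.1]
opening: 0.0099
clock: 13.62
tool_pos: [0.5115, -0.0043, 0.0154]
orientation: [179.9, -0.1, -153.4]
force: [-9.3, 5.9, 13.3]
opening: 0.0102
```

```bash
python3 -m pendant '[[[0.5,-0.2,0,0,0,0],[0.5,-0.2,0,0,0,0]]]'; python3 -m pendant '[[[0.5,-0.2,0,0,0,0],[0.5,-0.2,0,0,0,0]]]'
```

```text
clock: 13.88
tool_pos: [0.5119, -0.0045, 0.0154]
orientation: [179.9, -0.1, -153.4]
force: [-10.2, 6.5, 14.1]
opening: 0.0097
clock: 14.12
tool_pos: [0.5123, -0.0047, 0.0154]
orientation: [179.9, -0.1, -153.4]
force: [-10.7, 7.1, 14.5]
opening: 0.0095
```

Too much force: about 12 N sideways and 14 N downward. I'll ease off, then lift the tool off and check whether the case moved.

```bash
python3 -m pendant '[[[-1,0.3,0,0,0,0],[-2,0.6,0,0,0,0],[-2,0.6,0.3,0,0,0]]]'; python3 -m pendant '[[[0,0,0,0,0,0],[0,0,0,0,0,0],[0,0,0,0,0,0]]]' 0.23; python3 -m pendant '[[[0,0,10,0,0,0],[0,0,30,0,0,0],[0,0,55,0,0,0],[-10,20,70,0,0,0],[-20,50,80,0,0,0],[-30,90,90,0,0,0],[-40,130,90,0,0,0],[-45,150,90,0,0,0],[-45,150,90,0,0,0]]]'
cat > look.py <<'E'
from h import *
import sys
s=snap("top"); (o,yaw,w,r)=case_pose(s,(378,250)); print("case",o.round(4),yaw.round(2),np.round(w,4),np.round(r,4))
P=cloud(s);z=P[...,2]; t=(z>.042)&(z<.055)&(np.hypot(P[...,0]-.509,P[...,1]+.004)<.026)
r=cv2.minAreaRect(outline(s,comp(t,tuple(proj(s,[.509,-.004,.048])[0].astype(int))),.048).astype(np.float32)); B=cv2.boxPoints(r)
e=[B[1]-B[0],B[2]-B[1]]; e=max(e,key=lambda a:np.hypot(*a)); e=e*np.sign(e[0]); 
a=np.radians(yaw); x=np.array([np.cos(a),np.sin(a)]); y=np.array([-x[1],x[0]])
d=np.array(r[0])-o; print("tab",np.round(r[0],4),np.round(r[1],4),"leaf yaw",np.degrees(np.arctan2(e[1],e[0]))-45,"off home in case axes mm",(np.array([d@x,d@y])*1000+12).round(2))
u,v=343,264; cv2.imwrite(f"pics/{sys.argv[1]}.png",cv2.resize(s["bgr"][v-32:v+28,u-40:u+40],None,fx=10,fy=10,interpolation=cv2.INTER_CUBIC))
E
python3 look.py g5
```

```text
clock: 14.5
tool_pos: [0.5122, -0.0044, 0.0153]
orientation: [-180.0, 0.0, -153.4]
force: [0.4, -0.9, -0.5]
opening: 0.0101
clock: 14.88
tool_pos: [0.5119, -0.0045, 0.0152]
orientation: [180.0, -0.0, -153.4]
force: [-0.0, -0.9, -0.5]
opening: 0.0319
clock: 16.0
tool_pos: [0.467, 0.1468, 0.1062]
orientation: [180.0, 0.1, -153.3]
force: [-0.1, 0.9, -0.2]
opening: 0.034
case [ 0.5196 -0.02  ] -108.57 [0.1195 0.0997] [0.0197 0.0194 0.0189 0.0196]
tab [ 0.5098 -0.0043] [0.0108 0.0348] leaf yaw -109.23322 off home in case axes mm [ 0.32 -2.29]
```

View pics/g5.png

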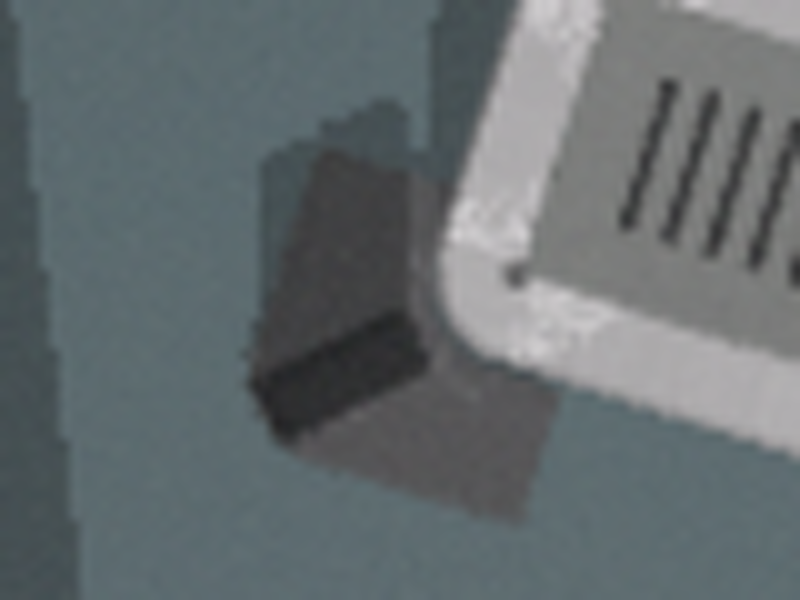

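The case has not moved (0.5196, -0.0200, yaw -108.6). The leaf has closed part of the gap, and its friction on the mat under downward load explains the force. I'll check the offset using the plate's outer edges and the second camera.

```bash
cat > look2.py <<'E'
from h import *
for n,px in(("top",(378,250)),("scene",(279,248))):
    s=snap(n); (o,yaw,w,r)=case_pose(s,px); print(n,"case",o.round(4),yaw.round(2),np.round(w,4),np.round(r,4))
    a=np.radians(yaw); x=np.array([np.cos(a),np.sin(a)]); y=np.array([-x[1],x[0]])
    P=cloud(s); z=P[...,2]; near=np.hypot(P[...,0]-.509,P[...,1]+.004)<.026
    q=(P[...,:2]-o); cx,cy=q@x*1000,q@y*1000
    out=(cx<-2)|(cy<-2)
    t=near&(z>.042)&(z<.055)&out&((cx<-.5)|(cy<-.5)); t=comp(t,tuple(proj(s,[.509,-.004,.048])[0].astype(int)))
    T=outline(s,t,.048)-o; r=cv2.minAreaRect(T.astype(np.float32)); c=np.array(r[0]); print("  tab off (x,y) mm",round(c@x*1000+12,2),round(c@y*1000+12,2),np.round(r[1],4))
    m=(z>.003)&(z<.06)&out&(abs(cx)<50)&(abs(cy)<50)&(s["depth"]>0)
    L=outline(s,m,.006)-o; u,v=L@x*1000,L@y*1000
    for nm,A,B,sg in(("outer y",u,v,-32),("outer x",v,u,-32)):
        k=(A>0)&(A<30)&(B<-20); p=np.polyfit(A[k],B[k],1); print("  ",nm,"edge at",round(np.polyval(p,15),2),"slope deg",round(np.degrees(np.arctan(p[0])),2),k.sum())
    k=(v<-8)&(v>-26)&(u>25); k2=(u<-8)&(u>-26)&(v>25)
    print("  ends x",np.median(u[k]).round(2) if k.any() else None,"y",np.median(v[k2]).round(2) if k2.any() else None,"(home 36)")
E
python3 look2.py
```

```text
top case [ 0.5202 -0.0196] -109.01 [0.1193 0.0995] [0.0175 0.019  0.0182 0.0198]
  tab off (x,y) mm 1.01 -2.83 [0.0108 0.0348]
   outer y edge at -34.18 slope deg -2.12 52
   outer x edge at -31.63 slope deg -0.66 58
  ends x 37.15 y 32.12 (home 36)
scene case [ 0.5235 -0.0173] -109.27 [0.1199 0.1008] [0.0202 0.0187 0.0213 0.0156]
  tab off (x,y) mm -0.01 -1.59 [0.0137 0.0352]
   outer y edge at -30.2 slope deg 42.06 48
   outer x edge at -30.93 slope deg -5.06 42
  ends x None y 32.95 (home 36)
```

All cues agree: the leaf is about 2.3 mm short in y and home in x. I'll regrip, lift it a fraction off the bench so it can't stick, and step it in.

```bash
python3 -m pendant '[[[10,-40,0,0,0,0],[25,-90,0,0,0,0],[38,-130,-10,0,0,0],[45,-150,-20,0,0,0],[45,-150,-40,0,0,0],[45,-150,-60,0,0,0],[45,-150,-78,0,0,0],[45,-150,-86,0,0,0],[45,-150,-90,0,0,0],[45,-150,-90,0,0,0]]]'; python3 -m pendant '[[[0,0,0,0,0,0],[0,0,0,0,0,0],[0,0,0,0,0,0],[0,0,0,0,0,0]]]' 1; python3 -m pendant '[[[0,0,0.8,0,0,0],[0.1,0.3,0.8,0,0,0],[0.1,0.3,0.8,0,0,0],[0.1,0.3,0.8,0,0,0]]]'; python3 -m pendant '[[[0.25,-0.1,0,0,0,0],[0.5,-0.2,0,0,0,0],[0.5,-0.2,0,0,0,0]]]';  python3 -m pendant '[[[0.25,-0.1,0,0,0,0],[0.5,-0.2,0,0,0,0],[0.5,-0.2,0,0,0,0]]]'
```

```text
clock: 17.4
tool_pos: [0.5122, -0.0046, 0.0156]
orientation: [-180.0, 0.0, -153.4]
force: [0.5, -0.7, 1.2]
opening: 0.0338
clock: 17.9
tool_pos: [0.5122, -0.0044, 0.0157]
orientation: [-180.0, 0.0, -153.4]
force: [-0.7, 0.7, 3.6]
opening: 0.0101
clock: 18.4
tool_pos: [0.512, -0.0042, 0.0161]
orientation: [180.0, -0.0, -153.4]
force: [-0.4, 0.9, -0.4]
opening: 0.0101
clock: 18.77
tool_pos: [0.5127, -0.0044, 0.0162]
orientation: [-180.0, 0.0, -153.4]
force: [0.1, 0.2, -1.3]
opening: 0.0098
clock: 19.15
tool_pos: [0.5132, -0.0046, 0.0162]
orientation: [-180.0, -0.0, -153.4]
force: [-0.4, -0.1, -1.8]
opening: 0.0095
```

Free now, with no lateral force. I'll continue in small steps.

```bash
python3 -m pendant '[[[0.25,-0.1,0,0,0,0],[0.5,-0.2,0,0,0,0],[0.5,-0.2,0,0,0,0]]]';  python3 -m pendant '[[[0.25,-0.1,0,0,0,0],[0.5,-0.2,0,0,0,0],[0.5,-0.2,0,0,0,0]]]'
```

```text
clock: 19.52
tool_pos: [0.5136, -0.0048, 0.0161]
orientation: [180.0, -0.0, -153.4]
force: [0.8, -0.6, -1.1]
opening: 0.0096
clock: 19.9
tool_pos: [0.5142, -0.005, 0.0162]
orientation: [-180.0, 0.0, -153.4]
force: [0.4, -0.3, -1.1]
opening: 0.0095
```

```bash
python3 -m pendant '[[[0.25,-0.1,0,0,0,0],[0.4,-0.1,0,0,0,0],[0.4,-0.1,0,0,0,0]]]'
```

```text
clock: 20.27
tool_pos: [0.5143, -0.0051, 0.0161]
orientation: [180.0, -0.0, -153.4]
force: [-1.7, 0.5, -1.5]
opening: 0.0097
```

```bash
python3 -m pendant '[[[0.25,-0.1,0,0,0,0],[0.4,-0.1,0,0,0,0],[0.4,-0.1,0,0,0,0]]]'
```

```text
clock: 20.65
tool_pos: [0.5144, -0.0051, 0.0161]
orientation: [180.0, -0.0, -153.4]
force: [-4.1, 3.2, 2.5]
opening: 0.0104
```

Contact with the y face (about 5 N). I'll ease back, nudge along x to confirm that face, then lower and release.

```bash
python3 -m pendant '[[[-0.5,0.2,0,0,0,0],[-0.5,0.2,0,0,0,0]]]'; python3 -m pendant '[[[-0.1,-0.3,0,0,0,0],[-0.1,-0.3,0,0,0,0]]]'
```

```text
clock: 20.9
tool_pos: [0.5144, -0.0051, 0.0161]
orientation: [-180.0, -0.0, -153.4]
force: [-1.6, 1.4, -0.1]
opening: 0.0095
clock: 21.15
tool_pos: [0.5143, -0.0051, 0.0161]
orientation: [180.0, 0.0, -153.4]
force: [-3.2, 3.6, -0.6]
opening: 0.0096
```

Both faces are in contact. Releasing and looking.

```bash
python3 -m pendant '[[[0.1,0.2,-0.4,0,0,0],[0.1,0.2,-0.4,0,0,0]]]'; python3 -m pendant '[[[0,0,0,0,0,0],[0,0,0,0,0,0],[0,0,0,0,0,0]]]' 0.23; python3 -m pendant '[[[0,0,10,0,0,0],[0,0,30,0,0,0],[0,0,55,0,0,0],[-10,20,70,0,0,0],[-20,50,80,0,0,0],[-30,90,90,0,0,0],[-40,130,90,0,0,0],[-45,150,90,0,0,0],[-45,150,90,0,0,0]]]'
python3 look.py g6; for i in 1 2 3; do python3 look2.py; done
```

```text
clock: 21.4
tool_pos: [0.5144, -0.0051, 0.0158]
orientation: [180.0, -0.0, -153.4]
force: [-1.3, 3.3, 1.6]
opening: 0.0101
clock: 21.78
tool_pos: [0.5148, -0.0051, 0.0159]
orientation: [-180.0, 0.0, -153.4]
force: [0.6, -1.1, 0.7]
opening: 0.0316
clock: 22.9
tool_pos: [0.4694, 0.1462, 0.1066]
orientation: [180.0, 0.1, -153.3]
force: [-0.0, -0.0, -0.8]
opening: 0.0336
case [ 0.5196 -0.02  ] -108.6 [0.1195 0.0997] [0.0198 0.0196 0.019  0.0196]
tab [ 0.5121 -0.0048] [0.0108 0.0338] leaf yaw -109.230515 off home in case axes mm [0.01 0.09]
top case [ 0.5198 -0.02  ] -108.71 [0.1194 0.0995] [0.0192 0.0193 0.019  0.0195]
  tab off (x,y) mm -0.1 -0.35 [0.0108 0.0333]
   outer y edge at -33.39 slope deg -4.28 78
   outer x edge at -31.79 slope deg -1.16 52
  ends x 36.2 y 35.66 (home 36)
scene case [ 0.5232 -0.0173] -108.99 [0.1197 0.1007] [0.022  0.0174 0.021  0.0154]
  tab off (x,y) mm -0.45 0.36 [0.0136 0.034 ]
   outer y edge at -31.54 slope deg 26.66 69
   outer x edge at -30.03 slope deg -11.67 53
  ends x 33.86 y 34.57 (home 36)
top case [ 0.5192 -0.0201] -108.25 [0.1192 0.0995] [0.01
[... 242 characters left out ...]
96] [0.0213 0.017  0.0194 0.0137]
  tab off (x,y) mm -0.74 0.72 [0.0136 0.0328]
   outer y edge at -26.58 slope deg 23.12 58
   outer x edge at -30.84 slope deg 3.07 41
  ends x None y 34.7 (home 36)
top case [ 0.5196 -0.0201] -108.56 [0.1194 0.0997] [0.0173 0.0195 0.019  0.0194]
  tab off (x,y) mm -0.35 -0.15 [0.0108 0.0331]
   outer y edge at -32.34 slope deg -2.35 52
   outer x edge at -31.63 slope deg 0.77 55
  ends x 35.47 y 36.14 (home 36)
scene case [ 0.5231 -0.0174] -109.06 [0.1189 0.1005] [0.0193 0.0171 0.0211 0.0172]
  tab off (x,y) mm -0.69 0.55 [0.014 0.034]
   outer y edge at -29.72 slope deg 21.94 80
   outer x edge at -29.32 slope deg -10.64 56
  ends x 31.14 y 33.68 (home 36)
```

View pics/g6.png

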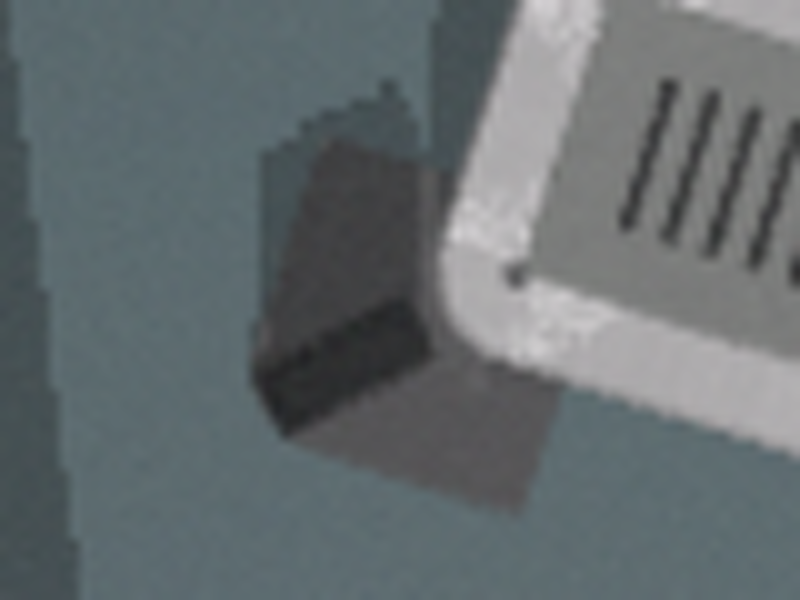

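The leaf sits home within about 0.4 mm on both sides, and the blue sliver is gone at crop (470,350). The case is unmoved. As asked, I'll press it lightly home with shut fingers on the rear end of the tab, leaving the leaf free to align itself.

```bash
python3 -m pendant '[[[8,-30,0,0,0,0],[18,-70,0,0,0,0],[26,-105,0,0,0,0],[30,-119,-10,0,0,0],[30,-119,-30,0,0,0],[30,-119,-50,0,0,0],[30,-119,-70,0,0,0],[30,-119,-84,0,0,0],[30,-119,-92,0,0,0],[30,-119,-92,0,0,0]]]' 1; python3 -m pendant '[[[0.5,-1,0,0,0,0],[1,-2,0,0,0,0],[1.5,-3,0,0,0,0],[1.8,-3.6,0,0,0,0],[1.8,-3.6,0,0,0,0]]]'; python3 -m pendant '[[[0.2,-0.4,0,0,0,0],[0.4,-0.8,0,0,0,0],[0.4,-0.8,0,0,0,0]]]'
```

```text
clock: 24.5
tool_pos: [0.4993, 0.0259, 0.0133]
orientation: [-180.0, -0.1, -153.4]
force: [-0.1, 1.2, 1.3]
opening: 0.0005
clock: 25.12
tool_pos: [0.5013, 0.0223, 0.0139]
orientation: [-180.0, 0.0, -153.4]
force: [-0.3, 0.2, -0.7]
opening: 0.0006
clock: 25.5
tool_pos: [0.5017, 0.0215, 0.0137]
orientation: [180.0, -0.0, -153.4]
force: [0.5, -0.2, -0.4]
opening: 0.0003
```

```bash
python3 -m pendant '[[[0.2,-0.4,0,0,0,0],[0.4,-0.8,0,0,0,0],[0.4,-0.8,0,0,0,0]]]'; python3 -m pendant '[[[0.2,-0.4,0,0,0,0],[0.2,-0.4,0,0,0,0]]]'; python3 -m pendant '[[[0.2,-0.4,0,0,0,0],[0.2,-0.4,0,0,0,0]]]'
```

```text
clock: 25.88
tool_pos: [0.5019, 0.0209, 0.0137]
orientation: [180.0, -0.0, -153.4]
force: [-0.8, 2.8, 1.1]
opening: 0.0003
clock: 26.12
tool_pos: [0.5021, 0.0207, 0.0138]
orientation: [180.0, 0.0, -153.4]
force: [-3.2, 4.2, 2.0]
opening: 0.0003
clock: 26.38
tool_pos: [0.5021, 0.0206, 0.0138]
orientation: [180.0, 0.0, -153.4]
force: [-4.9, 8.0, 2.8]
opening: 0.0003
```

```bash
python3 -m pendant '[[[0.2,-0.4,0,0,0,0],[0.2,-0.4,0,0,0,0]]]'; python3 -m pendant '[[[0.2,-0.4,0,0,0,0],[0.2,-0.4,0,0,0,0]]]'
```

```text
clock: 26.62
tool_pos: [0.5022, 0.0205, 0.0138]
orientation: [179.9, 0.0, -153.4]
force: [-6.4, 10.4, 4.7]
opening: 0.0005
clock: 26.88
tool_pos: [0.5024, 0.0203, 0.0139]
orientation: [179.9, 0.0, -153.4]
force: [-6.2, 11.0, 4.4]
opening: 0.0003
```

Firm contact, more than needed (about 12 N, 0.3 mm of tool travel). I'll back straight off and check case and leaf.

```bash
python3 -m pendant '[[[-1,2,0,0,0,0],[-3,6,0,0,0,0],[-6,12,10,0,0,0],[-10,20,40,0,0,0],[-15,40,70,0,0,0],[-25,80,90,0,0,0],[-32,120,92,0,0,0],[-32,120,92,0,0,0],[-32,120,92,0,0,0]]]'
for i in 1 2 3; do python3 look.py g7; done
python3 - <<'E'
from h import *
s=snap("scene"); a=cv2.resize(s["bgr"][195:295,225:325],None,fx=6,fy=6,interpolation=cv2.INTER_CUBIC)[:600,:400]
g=cv2.imread("pics/g7.png")[:, 150:650]; g=cv2.resize(g,(400,480)); g=cv2.copyMakeBorder(g,0,120,0,0,cv2.BORDER_CONSTANT)
cv2.imwrite("pics/g8.png",np.hstack([g,a]))
E
```

```text
clock: 28.0
tool_pos: [0.4705, 0.1392, 0.1061]
orientation: [-180.0, 0.0, -153.4]
force: [0.1, -0.2, -0.4]
opening: 0.0004
case [ 0.5202 -0.02  ] -108.94 [0.1195 0.0997] [0.019  0.0197 0.0193 0.0197]
tab [ 0.5121 -0.0048] [0.0108 0.0338] leaf yaw -109.23061 off home in case axes mm [ 0.21 -0.55]
case [ 0.5201 -0.02  ] -108.92 [0.1195 0.0997] [0.0192 0.0197 0.0193 0.0197]
tab [ 0.5121 -0.0048] [0.0108 0.0338] leaf yaw -109.23061 off home in case axes mm [ 0.2  -0.48]
case [ 0.5195 -0.0203] -108.38 [0.1195 0.0995] [0.0188 0.0191 0.0194 0.0195]
tab [ 0.5121 -0.0048] [0.0108 0.0338] leaf yaw -109.23061 off home in case axes mm [-0.4   0.08]
```

View pics/g8.png

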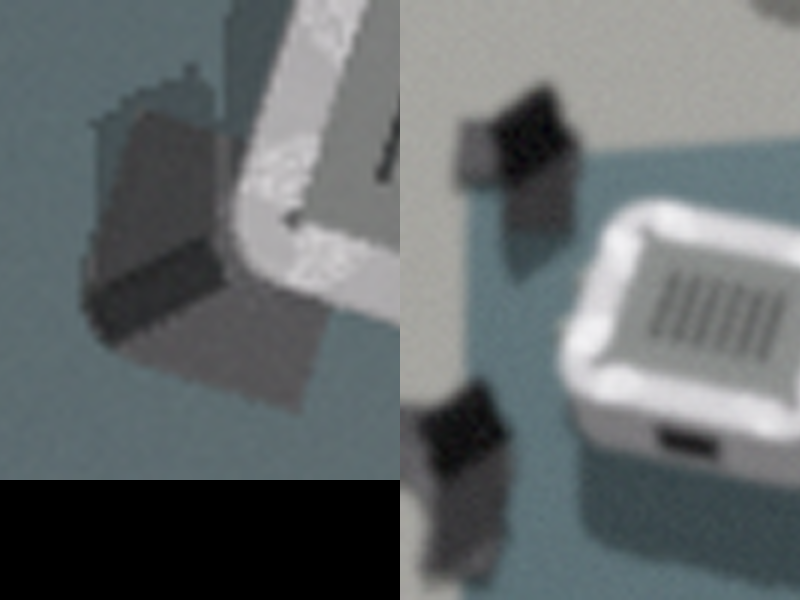

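The leaf sits in the corner with no sliver showing on either side. The case and leaf positions are unchanged within measurement noise, and the arm is clear. Handing in.

```bash
python3 -c "
from plant import *
print(close_job())"
```

```text
the job is handed in; nothing more can be done
None
```

The 20 mm leaf (leaf_r20) is lying home on the robot-side corner of the case on the mat, and the job is handed in at about 28 s. I did not try the 30 mm and 10 mm leaves on the corner. I chose the leaf from the camera, which put the corner radius at about 19.5 mm, against about 10 mm and 30 mm on the other two cases. The other two leaves stayed where they lay, about 0.18 m or more from the corner.

- **How it was seated:** The first approach touched only one face, leaving a gap of about 3.7 mm at the other. I regripped twice to close it until both faces showed contact, then pressed lightly on the rear of the tab with shut fingers.
- **Last checks:** The top camera put the leaf within about 0.5 mm of home on both faces. No gap showed along either side, and the arm was clear.
- **Too much force twice:** The side push on the second approach (along the case's y) reached about 13 N, with about 14 N vertical. The final press reached about 12.6 N. Both were more than "lightly".
- **Case movement:** After the final press the case measured within 0.5 mm and 0.4° of before, which is the scatter of repeat measurements.
- **Checks that disagreed:** The tab-based leaf angle read 0.3–0.9° from the case's angle, also close to noise. The plate-edge fits, especially from the scene camera, were too noisy to use.

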